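# Clamp a tin in the quick-release vise of a one-handed preparation board

## Robot

A 7-joint arm with a two-finger parallel gripper is mounted at the origin on a cart in front of the work surface, level with it; the furniture and walls round the work are solid. World frame = base frame: x ahead of the robot, y to its left, z up, the work surface at z = 0. Lengths are in m, angles in rad, forces in N, time in s.
With the tool pointing down it reaches from about 0.425 to 0.925 m from the base axis. Payload 6.8 kg.
Tool frame: the origin (TCP) lies on the centre line of the jaws, within the pads' length; the fingertips stand 14 mm ahead of it and the grasp point (between the pads) lies 5 mm behind it (r.tips_ahead is the distance from the TCP to the fingertips, in m); z points along the fingers, y is the line along which they close (so a half turn about z gives the same grasp; the last joint's range is limited). The gripper opens to 85 mm and grips with 20 to 120 N. Pads are 22 mm wide; open, the fingers measure 114 mm over their backs; the gripper's body (76 mm by 85 mm) begins 54 mm behind the grasp point. The pads swing forward as they close: fully open they stand 13 mm farther back than shut.
Start: joints at [-1.298, 0.477, 0.022, 1.555, -0.011, 1.109, -0.083], TCP at [0.251, 0.627, 0.245] pointing down, gripper open.
Joint ranges: [-2.96, 2.96], [-0.34, 2.1], [-1.41, 1.46], [0.24, 2.44], [-1.37, 4.51], [0.17, 1.92], [-2.96, 2.96]. Speed limits (rad/s): [2.39, 2.39, 3.14, 3.14, 3.14, 3.14, 3.14].

## Interface

Orientations are given as a rotation vector (axis times angle).
In Python, from bench import r, eyes gives the robot as it stands.
- The arm moves only by the tool step_arm, never from a script. Its argument "rows" is a list of rows, each a list of 6 numbers: the shift along the world's x, y, z in units of 60 cm (1.0 is 60 cm), then the turn, a rotation vector about the world's x, y, z in units of pi rad (1.0 is pi rad). In form: [[x, y, z, rx, ry, rz], ...]. A call has 1 to 5 rows; each row is the pose to reach, as a shift and turn from the pose commanded when the call began, turning the shorter way round; what a row does not reach only later rows make up. A row lasts 1/12 s, in which the tool goes at most 41.7 mm and 7.16 degrees, less where a joint would pass 70% of its speed; a pose out of reach is approached as far as the arm can. A call with a number of a shift or a turn outside -1 to 1 is refused whole. A call with a gripper value outside its range is refused whole. "jaw" is the closure, from 0 (fully open) to 1 (shut), set as the call begins (left out, the last holds). The fingers move at their own pace and stop on an object; "squeeze" is the grip in N (left out, the last holds). Time passes only in rows, so rows that repeat a pose let the fingers close. It gives the time, the measured TCP pose, the force, the opening and the grip force at its end, in the units of the state.
- r.get_obs(): the state, without advancing time (a new reading comes with each control period).
- eyes.grab_frame(name): name is "side" or "top"; returns the picture (420x560x3 uint8, red, green, blue); there is no depth.
- eyes.camera_info(name): a dict with "mtx" (3x3 intrinsics, pixels), "k1" (the pictures are not rectified: a ray, as slopes to the right and down, at radius r is drawn at 1 + k1 r^2 times it, then the intrinsics apply), "extrinsics" (4x4, takes a point from camera to world coordinates). Camera axes: x right, y down, z forward; pixel columns grow to the right and rows downward; lengths in m; the calibration is good to about 2 mm. A picture is of the moment at which its call begins. camera_info takes no time and is no camera call.
- r.hand_in(): hands the job in; it is judged then, once.
The state is a dict: "clock": time; "joints": joint angles; "qvel": joint speeds; "tau": joint torques, N m; "tcp_pos": TCP position; "orientation": TCP orientation; "contact_force": force on the tool from outside, world axes, zero at the start; "moment": the same for the moment, N m; "grip_width": finger opening in m; "gripper_force": force on a finger pad.
Only numpy, scipy, OpenCV 4.12 (cv2) and the standard library are available. Lean on these libraries where they do the work, as an engineer would, in place of code of your own. Each camera call takes 0.05 s, during which the arm holds its last target. There are 200 camera calls.

## Task

Clamp the tin in the preparation board's vise so that it can be opened with one hand: hold the release lever down while you slide the moving jaw up until the tin sits flush against the fixed jaw, and let the lever spring back up so that the jaw latches. Then turn the crank clockwise until the tin is held firmly upright between both jaws, tight by feel but without crushing it, and leave everything else where it is.

Things in the scene. Friction and masses are not known exactly. Their poses are not given: they have to be found in the camera images.
- prep_board: Fixed wooden preparation board, 285 x 185 mm, top face 18 mm above the worktop, with a small vise. Origin on the worktop level under the board; x runs along the vise from the crank towards the fixed jaw (away from the robot at yaw 0), y to the left, z up. The vise axis is the line y = -30 mm of this frame. The wooden half at positive y holds a lemon and a garlic bulb.
- tin: The work: short closed tin, 75.4 mm diameter, 58 mm high, 0.18 to 0.36 kg, standing loose on the board between the jaws, 4 to 18 mm short of the fixed jaw. Origin: centre of its underside.
- fixed_face (a point): Centre of the rubber face of the fixed jaw (at the far end of the board), axes as the board's; the face looks to -x, is 86 mm wide and reaches 5 to 57 mm above the board.
- moving_face (a point): Centre of the rubber face of the moving jaw plate, axes as the board's; it looks to +x, is 76 mm wide and 50 mm high. The jaw sits on a screw in a carriage (grey casting) that slides along the board's x once released: 110 mm of travel, 80 to 110 mm left at the start. Sliding it takes about 2.5 N; pushing the tin adds 1 to 4 N.
- latch_row (a point): Middle of the slot in the board along the vise axis, on its top face. In it lies a row of steel rungs, 8 mm apart; while the release lever is up a pawl under the carriage locks between two of them, both ways. On letting go the jaw may shift by up to 4 mm to the nearest notch, or the lever stays part way down until the tightening screw has pushed the carriage back into a notch.
- lever_pad (a point): Middle of the upper face of the release lever's steel thumb pad, on top of the carriage and 106 mm above the worktop when up. Pad 40 mm long (x) by 36 mm wide (y), with an upturned lip across its front (+x) edge, 10 mm high and 20 mm from this point, against which the carriage can be pushed, and a 4 mm lip at its rear edge.
- release_lever (a joint): Release lever, rad: 0 up (latched), 0.24 fully down, jaw surely free above 0.15. Its pad is 46 mm behind the pivot, so it sinks 11 mm; this takes 1.5 N at first, 7 N fully down (then a hard stop). It springs back up when let go.
- crank_hub (a point): Point on the screw's axis, 72 mm above the worktop, in the plane of the crank arm at the robot's end of the carriage; axes as the board's, x along the screw. It moves with the carriage and the screw.
- grip_mid (a point): Middle of the crank's black plastic grip, a free-spinning round sleeve 19 mm thick and 52 mm long, parallel to the screw, 35 mm off its axis and 33 mm behind (-x of) crank_hub. Free to grasp from above at every crank angle. Clockwise seen from the robot (from the top towards -y) tightens; each turn carries jaw, crank and grip 12 mm forward (+x).
- screw_nut (a point): Where the screw enters the brass nut in the back of the carriage. The screw is 0 to 8 mm out at the start, of 26 mm. Turning it free takes 3.5 N at the grip; every 10 N of clamping force adds 0.55 N, and it stays where it is left up to 60 N. The force grows by some 55 N per radian once the play is taken up, after 0 to 1 turn. 45 to 60 N is right; over 110 N crushes the tin.
- lemon: A yellow lemon on the board, a bystander; origin at its underside.
- garlic: A garlic bulb on the board, a bystander; origin at its underside.
- teaspoon: A steel teaspoon on the worktop left of the board, a bystander; origin at its underside.
Not all that is in view belongs to the job. What is shaped like the tin but purple is not meant.

How it is judged:
On the way, in this order (a step that is already met when the one before it is completed fails the run):
1. with the release lever held down, the moving jaw has been slid up until the tin sits between both jaws with less than 6 mm to spare (value of joint release_lever above 0.13 rad and x of moving_face in the frame of fixed_face above -0.0814 m), for 0.1 s.
2. the lever has been let go and is back up, so that the jaw is latched (value of joint release_lever below 0.04 rad), for 0.3 s.
At the end, for the whole second after the job is handed in: The tin stands upright on the board (tilt under 0.06 rad, not lifted 4 mm), at rest, both jaws press on it with 30 N or more, and the release lever is fully up (contact force between each of moving_jaw, fixed_jaw and tin above 30 N and value of joint release_lever below 0.04 rad and angle between tin's own z axis and vertical below 0.06 rad and z of tin in the frame of prep_board below 0.022 m and linear speed of tin below 0.01 m/s); the robot touches nothing.
It fails at once if the tin is crushed: a jaw presses on it with more than 110 N (contact force between any of moving_jaw, fixed_jaw and tin above 110 N).
It fails at once if the lemon, the garlic or the teaspoon is shifted by more than 20 mm (distance of any of lemon, garlic, teaspoon from where it was at the start of the episode above 0.02 m).
It also fails if it takes over 70 s, if anything falls off the work surface, if the arm or the gripper's body presses on something with over 40 N, if the wrist force passes 120 N, or if a joint passes its speed limit or range.

## Working session

There is one attempt and no reset: what is moved stays moved. The work goes in short steps, Python scripts to look and compute and a tool call to move; the robot and the scene stay as the last step left them, time stands still between calls to the robot, and variables do not carry over. Pictures are saved under pics/ and viewed, at most 10 in all, crops included, and the job is handed in when it is done.

Besides the shell and the picture viewer there is one more tool, called after ">>>" by a JSON object that holds its "name" and its "arguments". step_arm: Moves the arm, as the interface text tells. Shifts and turns lie within -1 to 1; 1 stands for 60 cm of shift or pi rad of turn. Its arguments: {"type":"object","properties":{"rows":{"type":"array"},"jaw":{"type":"number"},"squeeze":{"type":"number"}},"required":["rows"]}

```bash
ls; mkdir -p pics; python3 - <<'E'
from bench import r,eyes
import cv2,numpy as np
for n in("side","top"):
    f=eyes.grab_frame(n); cv2.imwrite(f"pics/{n}0.png",f[:,:,::-1]); c=eyes.camera_info(n); print(n,c)
o=r.get_obs(); print(o, r.tips_ahead)
E
```

```text
pics
side {'mtx': array([[407.29460717,   0.        , 277.24808075],
       [  0.        , 407.29460717, 210.46661173],
       [  0.        ,   0.        ,   1.        ]]), 'k1': -0.019086363338725, 'extrinsics': array([[-0.9630591 , -0.1663494 ,  0.21176651,  0.37561059],
       [-0.26913629,  0.56799503, -0.77778358,  0.5648074 ],
       [ 0.0091015 , -0.80604561, -0.59178344,  0.61883654],
       [ 0.        ,  0.        ,  0.        ,  1.        ]])}
top {'mtx': array([[446.96430029,   0.        , 288.24993929],
       [  0.        , 446.96430029, 213.63228718],
       [  0.        ,   0.        ,   1.        ]]), 'k1': 0.03258376617361445, 'extrinsics': array([[ 1.70636506e-03, -9.82308260e-01,  1.87263372e-01,
         4.12752442e-01],
       [-9.99989530e-01, -8.81043926e-04,  4.49041614e-03,
        -1.00018613e-01],
       [-4.24598561e-03, -1.87269073e-01, -9.82299479e-01,
         9.31395510e-01],
       [ 0.00000000e+00,  0.00000000e+00,  0.00000000e+00,
         1.00000000e+00]])}
{'clock': 0.1, 'joints': array([-1.29810778,  0.47775136,  0.02237756,  1.55633976, -0.01149948,
        1.10933111, -0.08311286]), 'qvel': array([ 8.23361694e-04, -3.13319519e-03,  4.33826151e-04, -1.17517657e-03,
        7.21200107e-04,  2.92088356e-05, -2.24412486e-03]), 'tau': array([ 4.63627293e-03, -5.97755992e+01,  1.61379408e+00, -2.81953222e+01,
        1.28211486e-02,  5.09066682e-03,  4.92083473e-06]), 'tcp_pos': array([0.25070312, 0.6261606 , 0.24440628]), 'orientation': array([-5.94535604e-01, -3.08463645e+00,  2.65632798e-03]), 'contact_force': array([-0.05202607, -0.21289736, -0.88809316]), 'moment': array([ 0.01335572, -0.04791092,  0.01993556]), 'gripper_force': 0.0, 'grip_width': 0.08528243301650963} 0.014
```

View pics/side0.png

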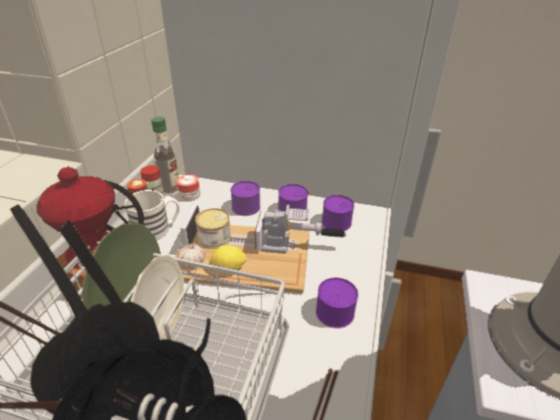

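View pics/top0.png

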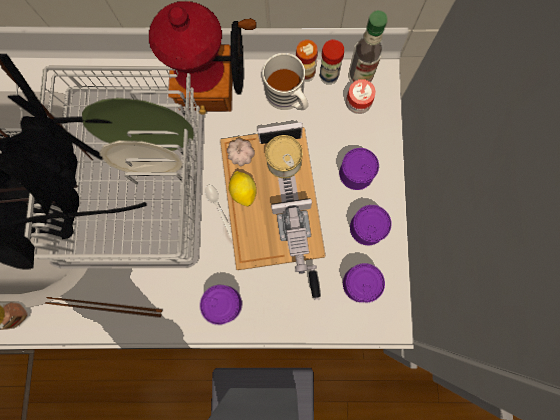

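The top view shows the tin (tan lid) at (284,156), between the fixed jaw (280,130) and the carriage (293,215). The crank grip is at (315,284), the lemon at (242,188) and the garlic at (240,152). The lookalikes are the purple cylinders at (359,168), (370,225), (364,283) and (221,304), so I choose the tan tin. Next I crop in close.

```bash
cat > h.py <<'E'
import numpy as np,cv2
from bench import r,eyes
def ray(n,u,v):
    c=eyes.camera_info(n);K=c['mtx']
    d=np.array([(u-K[0,2])/K[0,0],(v-K[1,2])/K[1,1]]);s=d.copy()
    for _ in range(8): s=d/(1+c['k1']*(s@s))
    E=c['extrinsics'];return E[:3,3],E[:3,:3]@np.array([s[0],s[1],1])
def onz(n,u,v,z):
    o,d=ray(n,u,v);return o+d*(z-o[2])/d[2]
def tri(a,b):
    (o1,d1),(o2,d2)=ray('side',*a),ray('top',*b)
    t=np.linalg.lstsq(np.c_[d1,-d2],o2-o1,rcond=None)[0]
    p,q=o1+d1*t[0],o2+d2*t[1];return (p+q)/2,np.linalg.norm(p-q)
def px(n,p):
    c=eyes.camera_info(n);E=c['extrinsics'];q=E[:3,:3].T@(np.array(p)-E[:3,3]);s=q[:2]/q[2]
    s=s*(1+c['k1']*(s@s));K=c['mtx'];return np.round([K[0,0]*s[0]+K[0,2],K[1,1]*s[1]+K[1,2]],1)
def crop(f,x0,y0,x1,y1,k,out):
    cv2.imwrite(out,cv2.resize(f[y0:y1,x0:x1,::-1],None,fx=k,fy=k,interpolation=cv2.INTER_CUBIC))
E
python3 - <<'E'
from h import *
t=cv2.imread('pics/top0.png')[:,:,::-1];s=cv2.imread('pics/side0.png')[:,:,::-1]
a=cv2.resize(t[115:305,215:335,::-1],None,fx=3.1,fy=3.1,interpolation=cv2.INTER_CUBIC)
cv2.imwrite('pics/ctop.png',a)
crop(s,175,185,355,295,4.4,'pics/cside.png')
E
```

```text
(no output)
```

View pics/ctop.png

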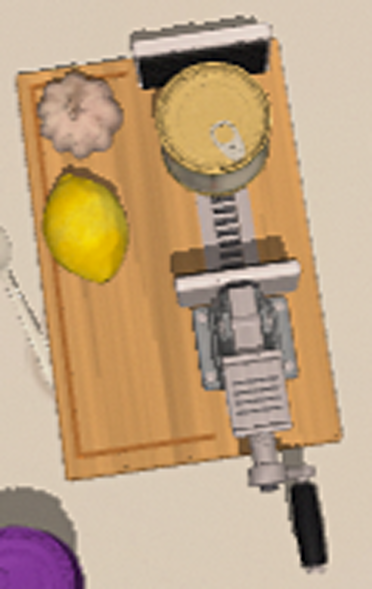

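View pics/cside.png

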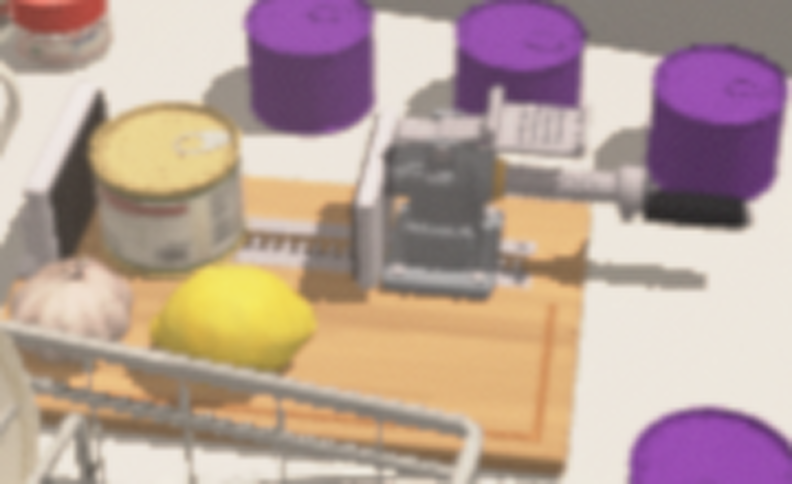

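The crops confirm the choice. The tin is tan with a pull ring. The lever pad spans top-crop (224,352)–(292,430), and the black grip spans (303,482)–(314,568).

```bash
python3 - <<'E'
from h import *
np.set_printoptions(precision=4,suppress=True)
T=lambda x,y:(x/3.1+215-.35,y/3.1+115-.35)
S=lambda x,y:(x/4.4+175-.4,y/4.4+185-.4)
C=[onz('top',*T(*c),.018) for c in((18,72),(278,38),(341,440),(67,480))]
print('board',C)
ax=(C[0]+C[1]-C[2]-C[3])/2;print('size',np.linalg.norm(ax),np.linalg.norm(C[0]-C[1]),np.linalg.norm(C[3]-C[2]))
x=ax/np.linalg.norm(ax);yaw=np.arctan2(x[1],x[0])
bl=np.array(C)[:,:2];l1=bl[0]-bl[3];l2=bl[1]-bl[2]
print('yaw',yaw,[np.arctan2(l[1],l[0]) for l in(l1,l2)], [np.arctan2(-l[0],l[1]) for l in(bl[0]-bl[1],bl[3]-bl[2])])
c=np.mean(C,0);print('centre',c)
R=np.array([[np.cos(yaw),np.sin(yaw)],[-np.sin(yaw),np.cos(yaw)]])
B=lambda p:np.r_[R@(p[:2]-c[:2]),p[2]]
print('grip front',*tri(S(648,207),T(303,482)),'rear',*tri(S(745,210),T(314,568)))
g1=tri(S(648,207),T(303,482))[0];g2=tri(S(745,210),T(314,568))[0];print('B',B(g1),B(g2))
# pad
for nm,s_,t_ in(('rear-left',(583,153),(232,433)),('rear-right',(587,110),(292,425))):
    p,e=tri(S(*s_),T(*t_));print(nm,p,e,'B',B(p))
p=[onz('top',*T(*q),z) for q,z in(((224,353),.116),((285,350),.116),((292,425),.11),((232,433),.11))]
print('padB',[B(q) for q in p])
# tin top: ellipse
print('tin top',*[B(v) if i==0 else v for i,v in enumerate(tri(S(167,150),T(213,119)))], onz('top',*T(213,119),.076),B(onz('top',*T(213,119),.076)))
print('fixedtop',[B(onz('top',*T(*q),.075)) for q in((138,60),(268,48))])
print('movtop',[B(onz('top',*T(*q),.1)) for q in((180,303),(298,288),(177,280),(297,262))])
E
```

```text
board [array([0.7524, 0.05  , 0.018 ]), array([ 0.7774, -0.1302,  0.018 ]), array([ 0.4977, -0.1703,  0.018 ]), array([0.4713, 0.0096, 0.018 ])]
size 0.2832502448400952 0.18195444531421243 0.18177401714937655
yaw 0.14272264317991806 [np.float64(0.1430377879020584), np.float64(0.14240587335135557)] [np.float64(0.13773065198849674), np.float64(0.14574050890855347)]
centre [ 0.6247 -0.0602  0.018 ]
grip front [ 0.4666 -0.144   0.0422] 0.0041141763378380915 rear [ 0.4156 -0.15    0.0466] 0.0014567516633701325
B [-0.1684 -0.0604  0.0422] [-0.2197 -0.0591  0.0466]
rear-left [ 0.4928 -0.0988  0.1043] 0.0018730048232583247 B [-0.136  -0.0194  0.1043]
rear-right [ 0.4981 -0.1346  0.1031] 0.001121517998665944 B [-0.1358 -0.0556  0.1031]
padB [array([-0.0884, -0.0213,  0.116 ]), array([-0.0917, -0.0575,  0.116 ]), array([-0.1359, -0.0553,  0.11  ]), array([-0.1356, -0.0193,  0.11  ])]
tin top [ 0.0717 -0.0364  0.0706] 0.0001767204653454604 [ 0.6991 -0.0861  0.076 ] [ 0.07   -0.0362  0.076 ]
fixedtop [array([0.1169, 0.0065, 0.075 ]), array([ 0.1131, -0.0784,  0.075 ])]
movtop [array([-0.0515,  0.0008,  0.1   ]), array([-0.0524, -0.072 ,  0.1   ]), array([-0.037 ,  0.0007,  0.1   ]), array([-0.0362, -0.0738,  0.1   ])]
```

>>> {"name": "step_arm", "arguments": {"rows": [[0.08,0,0.333,0,0,0.1667],[0.08,0,0.333,0,0,0.1667],[0.08,0,0.333,0,0,0.1667],[0.08,0,0.333,0,0,0.1667],[0.08,0,0.333,0,0,0.1667]], "jaw": 1, "squeeze": 60}}

```text
clock: 0.52
tcp_pos: [0.2995, 0.6261, 0.4474]
orientation: [-0.234, 3.133, 0.0]
contact_force: [0.7, 0.2, -0.4]
grip_width: 0.0257
gripper_force: 0.0
```

>>> {"name": "step_arm", "arguments": {"rows": [[0.12,-0.32,0,0,0,0],[0.12,-0.32,0,0,0,0],[0.12,-0.32,0,0,0,0],[0.12,-0.32,0,0,0,0],[0.12,-0.32,0,0,0,0]]}}

```text
clock: 0.93
tcp_pos: [0.3716, 0.432, 0.4448]
orientation: [0.223, -3.133, 0.001]
contact_force: [1.0, -0.3, 0.1]
grip_width: 0.0001
gripper_force: 0.0
```

>>> {"name": "step_arm", "arguments": {"rows": [[0.12,-0.32,0,0,0,0],[0.12,-0.32,0,0,0,0],[0.12,-0.32,0,0,0,0],[0.12,-0.32,0,0,0,0],[0.12,-0.32,0,0,0,0]]}}

```text
clock: 1.35
tcp_pos: [0.4432, 0.2398, 0.4449]
orientation: [0.223, -3.133, 0.0]
contact_force: [0.8, 0.7, 0.0]
grip_width: -0.0002
gripper_force: 0.0
```

>>> {"name": "step_arm", "arguments": {"rows": [[0.12,-0.32,0,0,0,0],[0.12,-0.32,0,0,0,0],[0.12,-0.32,0,0,0,0],[0.12,-0.32,0,0,0,0],[0.12,-0.32,0,0,0,0]]}}

```text
clock: 1.77
tcp_pos: [0.515, 0.0479, 0.445]
orientation: [0.223, -3.134, 0.0]
contact_force: [1.0, 0.9, 0.8]
grip_width: -0.0002
gripper_force: 0.0
```

>>> {"name": "step_arm", "arguments": {"rows": [[0.005,-0.27,-0.2,0,0,0],[0.005,-0.27,-0.2,0,0,0],[0.005,-0.27,-0.2,0,0,0],[0.005,-0.27,-0.2,0,0,0],[0.005,-0.27,-0.2,0,0,0]]}}

```text
clock: 2.18
tcp_pos: [0.5166, -0.1138, 0.3233]
orientation: [0.222, -3.132, 0.0]
contact_force: [0.7, -0.4, 0.2]
grip_width: 0.0
gripper_force: 0.0
```

>>> {"name": "step_arm", "arguments": {"rows": [[0,0,-0.295,0,0,0],[0,0,-0.295,0,0,0],[0,0,-0.295,0,0,0],[0,0,-0.295,0,0,0],[0,0,-0.295,0,0,0]]}}

```text
clock: 2.6
tcp_pos: [0.5136, -0.1105, 0.1424]
orientation: [0.224, -3.123, -0.002]
contact_force: [-1.4, -0.3, 0.7]
grip_width: 0.0001
gripper_force: 0.0
```

```bash
python3 - <<'E'
from h import *
t=eyes.grab_frame('top');s=eyes.grab_frame('side')
a=cv2.resize(t[115:305,235:345],None,fx=3,fy=3,interpolation=cv2.INTER_CUBIC)
b=cv2.resize(s[170:290,175:355],None,fx=2.4,fy=2.4,interpolation=cv2.INTER_CUBIC)
c=np.zeros((570,330+432,3),np.uint8);c[:,:330]=a;c[:288,330:]=b
cv2.imwrite('pics/pre.png',c[:,:,::-1]);o=r.get_obs();print(o['tcp_pos'],o['contact_force'],o['clock'])
E
```

```text
[ 0.51613284 -0.11115348  0.14632178] [1.30910848 0.062397   0.44906377] 2.7
```

View pics/pre.png

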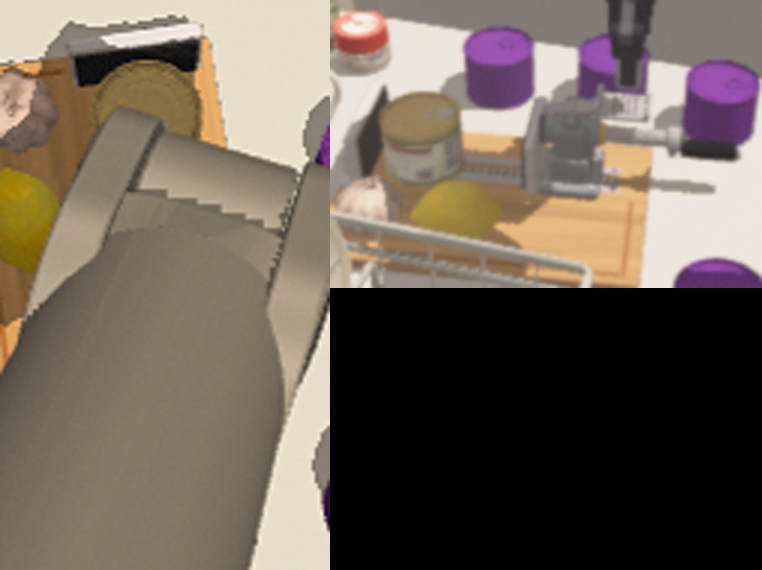

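The fingertips (side picture ~(630,83)) hang just over the pad, behind the lip (600,95). Pressing down.

>>> {"name": "step_arm", "arguments": {"rows": [[0,0,-0.02,0,0,0],[0,0,-0.035,0,0,0],[0,0,-0.048,0,0,0],[0,0,-0.055,0,0,0],[0,0,-0.055,0,0,0]]}}

```text
clock: 3.12
tcp_pos: [0.5185, -0.1115, 0.1157]
orientation: [-0.224, 3.132, -0.0]
contact_force: [-0.1, -0.4, 5.2]
grip_width: -0.0003
gripper_force: 2.6
```

>>> {"name": "step_arm", "arguments": {"rows": [[0,0,-0.004,0,0,0],[0,0,-0.007,0,0,0],[0,0,-0.009,0,0,0],[0,0,-0.009,0,0,0],[0,0,-0.009,0,0,0]]}}

```text
clock: 3.53
tcp_pos: [0.5185, -0.1115, 0.1112]
orientation: [-0.224, 3.132, 0.0]
contact_force: [-2.2, 0.2, 9.0]
grip_width: -0.0
gripper_force: 4.3
```

>>> {"name": "step_arm", "arguments": {"rows": [[0,0,-0.004,0,0,0],[0,0,-0.004,0,0,0],[0,0,-0.004,0,0,0]]}}

```text
clock: 3.78
tcp_pos: [0.5209, -0.1113, 0.1105]
orientation: [-0.224, 3.127, 0.0]
contact_force: [-1.0, 1.0, 18.5]
grip_width: -0.0003
gripper_force: 9.1
```

>>> {"name": "step_arm", "arguments": {"rows": [[0.007,0.001,0,0,0,0],[0.014,0.002,0,0,0,0],[0.02,0.003,0,0,0,0],[0.027,0.004,0,0,0,0],[0.033,0.005,0,0,0,0]]}}

```text
clock: 4.2
tcp_pos: [0.5404, -0.1083, 0.1105]
orientation: [-0.224, 3.128, 0.0]
contact_force: [-3.0, 1.1, 17.5]
grip_width: 0.0
gripper_force: 9.2
```

```bash
python3 - <<'E'
from h import *
s=eyes.grab_frame('side');crop(s,175,185,355,295,4.4,'pics/s2.png');o=r.get_obs();print(o['tcp_pos'],o['contact_force'])
E
```

```text
[ 0.54140313 -0.10820935  0.11058361] [-0.89825624  0.43586022 16.20169302]
```

View pics/s2.png

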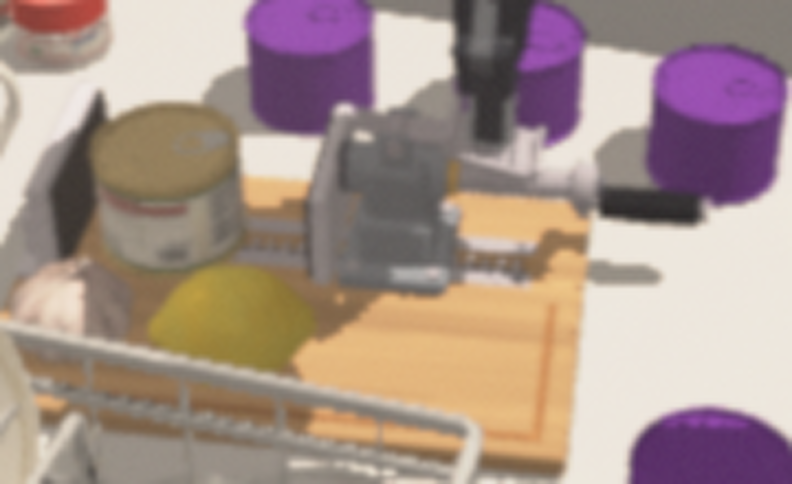

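The carriage slides with the lever down: plate now at (325,200), grip moved from 745 to 702. Continuing.

>>> {"name": "step_arm", "arguments": {"rows": [[0.014,0.002,0,0,0,0],[0.028,0.004,0,0,0,0],[0.042,0.006,0,0,0,0],[0.055,0.008,0,0,0,0],[0.066,0.0095,0,0,0,0]]}}

```text
clock: 4.67
tcp_pos: [0.5801, -0.1025, 0.1106]
orientation: [-0.224, 3.128, 0.0]
contact_force: [-3.3, 1.8, 16.5]
grip_width: -0.0002
gripper_force: 8.8
```

>>> {"name": "step_arm", "arguments": {"rows": [[0.004,0.0005,0,0,0,0],[0.008,0.001,0,0,0,0],[0.012,0.0017,0,0,0,0],[0.016,0.0023,0,0,0,0],[0.02,0.0028,0,0,0,0]]}}

```text
clock: 5.08
tcp_pos: [0.5865, -0.1017, 0.11]
orientation: [0.222, -3.128, -0.003]
contact_force: [-22.9, 0.8, 33.7]
grip_width: 0.0003
gripper_force: 19.0
```

>>> {"name": "step_arm", "arguments": {"rows": [[0.003,0.0004,0,0,0,0],[0.006,0.0008,0,0,0,0],[0.008,0.001,0,0,0,0],[0.01,0.0014,0,0,0,0]]}}

```text
clock: 5.42
tcp_pos: [0.587, -0.1016, 0.1096]
orientation: [0.219, -3.118, -0.006]
contact_force: [-35.4, 1.1, 44.8]
grip_width: 0.0002
gripper_force: 26.3
```

```bash
python3 - <<'E'
from h import *
s=eyes.grab_frame('side');crop(s,175,185,355,295,4.4,'pics/s3.png');o=r.get_obs();print(o['tcp_pos'],o['contact_force'])
E
```

```text
[ 0.58696842 -0.10167423  0.10962129] [-33.5225281    1.07993533  44.30119658]
```

View pics/s3.png

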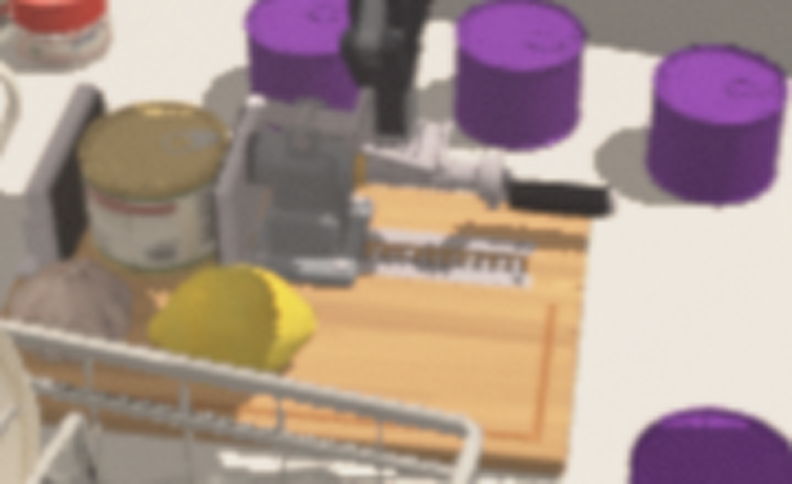

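The tin moved about 13 px towards the fixed jaw and the jaw has stalled at 35 N, so the tin is flush. Easing the push, then lifting off.

>>> {"name": "step_arm", "arguments": {"rows": [[-0.006,-0.0008,0,0,0,0],[-0.012,-0.0017,0,0,0,0],[-0.012,-0.0017,0,0,0,0]]}}

```text
clock: 5.72
tcp_pos: [0.5863, -0.1016, 0.1103]
orientation: [0.222, -3.132, -0.003]
contact_force: [-13.6, 1.7, 26.5]
grip_width: -0.0003
gripper_force: 14.2
```

>>> {"name": "step_arm", "arguments": {"rows": [[0,0,0.012,0,0,0],[0,0,0.024,0,0,0],[0,0,0.036,0,0,0],[0,0,0.048,0,0,0],[0,0,0.06,0,0,0]]}}

```text
clock: 6.13
tcp_pos: [0.5884, -0.101, 0.1441]
orientation: [-0.225, 3.133, -0.0]
contact_force: [0.0, -0.2, 0.7]
grip_width: 0.0
gripper_force: 0.0
```

>>> {"name": "step_arm", "arguments": {"rows": [[-0.02,0,0.06,0,0,0],[-0.05,-0.01,0.12,0,0,0],[-0.1,-0.02,0.18,0,0,0],[-0.15,-0.03,0.19,0,0,0],[-0.2,-0.04,0.19,0,0,0]], "jaw": 0.4}}

```text
clock: 6.55
tcp_pos: [0.4686, -0.1261, 0.2606]
orientation: [-0.223, 3.128, -0.001]
contact_force: [-1.0, -0.7, 1.0]
grip_width: 0.0516
gripper_force: 0.0
```

```bash
python3 - <<'E'
from h import *
t=eyes.grab_frame('top');s=eyes.grab_frame('side')
a=cv2.resize(t[115:305,235:345],None,fx=3,fy=3,interpolation=cv2.INTER_CUBIC)
b=cv2.resize(s[185:295,180:325],None,fx=3.2,fy=3.2,interpolation=cv2.INTER_CUBIC)
c=np.zeros((570,330+464,3),np.uint8);c[:,:330]=a;c[:352,330:]=b
cv2.imwrite('pics/p4.png',c[:,:,::-1]);o=r.get_obs();print(o['tcp_pos'],o['contact_force'],o['clock'],o['joints'])
E
```

```text
[ 0.46394926 -0.12679003  0.25806599] [0.11544746 0.07652938 0.23707275] 6.65 [-0.29439962  0.14134332  0.48233576  2.01538909 -0.07929886  1.00319731
  1.93656534]
```

View pics/p4.png

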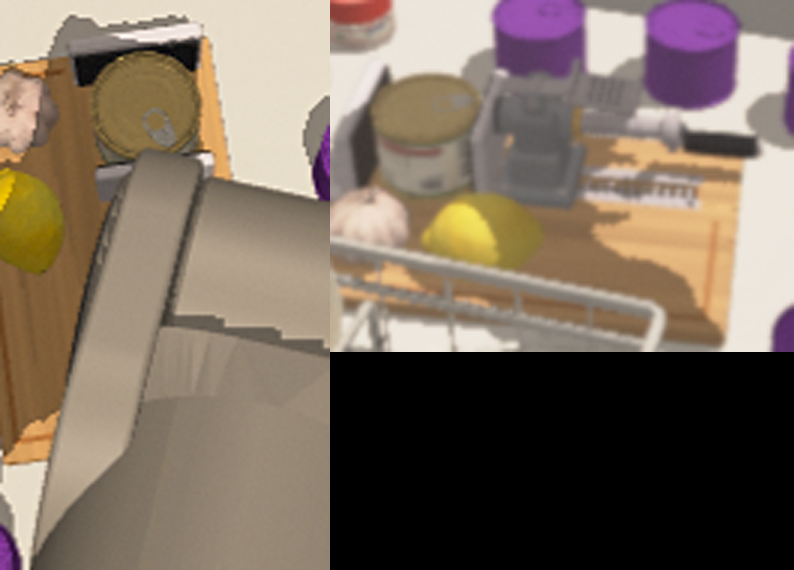

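The lever pad is level again at (605,90), and the tin is between the jaws. The crank grip runs from (683,140) to (757,147). Next I compute its new place.

```bash
python3 - <<'E'
from h import *
np.set_printoptions(precision=4,suppress=True)
yaw=.1427;x=np.array([np.cos(yaw),np.sin(yaw),0]);n=np.array([-x[1],x[0],0]);g0=np.array([.4411,-.147,.0444])
def pl(u,v):
    o,d=ray('side',u,v);return o+d*((g0-o)@n)/(d@n)
# black mask centroid, before and after
for f,roi in(('pics/side0.png',(318,225,350,240)),(None,(285,220,325,238))):
    im=cv2.imread(f)[:,:,::-1] if f else eyes.grab_frame('side')
    x0,y0,x1,y1=roi;m=(im[y0:y1,x0:x1].max(2)<60)
    k,l,st,ce=cv2.connectedComponentsWithStats(m.astype(np.uint8));i=1+np.argmax(st[1:,4])
    u,v=ce[i]+[x0,y0];p=pl(u,v);print(st[i],(u,v),p,(p-g0)@x)
E
```

```text
[  4   4  21   7 115] (np.float64(332.4347826086956), np.float64(232.10434782608695)) [ 0.4413 -0.147   0.0439] 0.00022054800581985872
[ 7  8 20  5 79] (np.float64(301.5189873417722), np.float64(230.1139240506329)) [ 0.5096 -0.1372  0.0417] 0.06925114031709359
```

>>> {"name": "step_arm", "arguments": {"rows": [[0.0727,-0.018,-0.22,0,0,0],[0.0727,-0.018,-0.22,0,0,0],[0.0727,-0.018,-0.22,0,0,0],[0.0727,-0.018,-0.22,0,0,0],[0.0727,-0.018,-0.22,0,0,0]], "jaw": 0.45}}

```text
clock: 7.12
tcp_pos: [0.5111, -0.1352, 0.1213]
orientation: [0.226, -3.127, -0.0]
contact_force: [-0.3, -0.2, 0.6]
grip_width: 0.047
gripper_force: 0.0
```

>>> {"name": "step_arm", "arguments": {"rows": [[0,0,-0.04,0,0,0],[0,0,-0.08,0,0,0],[0,0,-0.12,0,0,0],[0,0,-0.132,0,0,0],[0,0,-0.132,0,0,0]]}}

```text
clock: 7.53
tcp_pos: [0.5113, -0.1355, 0.0455]
orientation: [0.225, -3.131, -0.001]
contact_force: [0.0, 0.5, 0.4]
grip_width: 0.0467
gripper_force: 0.0
```

```bash
python3 - <<'E'
from h import *
s=eyes.grab_frame('side');crop(s,200,170,350,280,5,'pics/s5.png');o=r.get_obs();print(o['tcp_pos'],o['contact_force'],o['clock'],o['grip_width'])
E
```

```text
[ 0.51215379 -0.13589253  0.04665935] [ 0.43618651 -0.54090607  0.30143755] 7.5833 0.04680635858108779
```

View pics/s5.png

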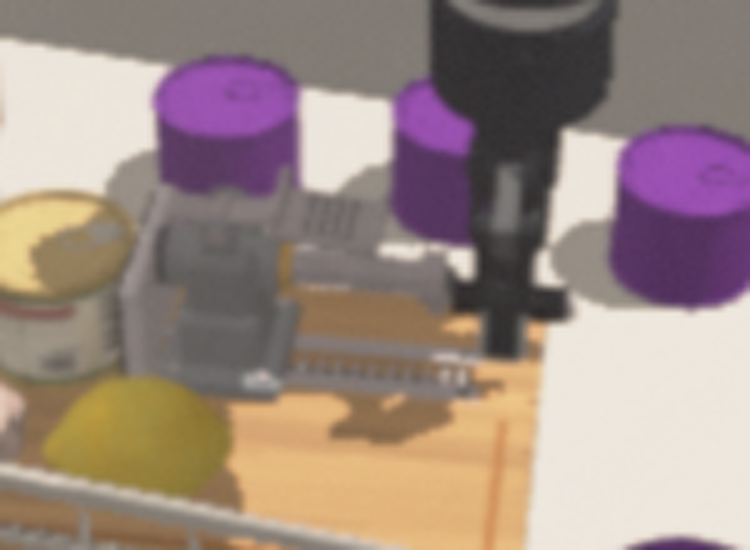

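The fingers straddle the grip at its middle, (505,300). Closing.

>>> {"name": "step_arm", "arguments": {"rows": [[0,0,0,0,0,0],[0,0,0,0,0,0],[0,0,0,0,0,0],[0,0,0,0,0,0],[0,0,0,0,0,0]], "jaw": 1, "squeeze": 40}}

```text
clock: 8.0
tcp_pos: [0.5129, -0.1357, 0.0475]
orientation: [-0.224, 3.131, 0.0]
contact_force: [-0.6, 1.4, 7.4]
grip_width: 0.0172
gripper_force: 39.9
```

```bash
cat > orb.py <<'E'
from h import *
import sys
a0,a1,n=map(float,sys.argv[1:4]);R=.035;f=lambda a:(np.sin(np.radians(a)),np.cos(np.radians(a)))
o=r.get_obs();print(o['tcp_pos'].round(4),o['contact_force'].round(1))
def rows(a0,a1,n):
    out=[]
    for k in range(1,int(n)+1):
        a=a0+(a1-a0)*k/n;t=R*(f(a)[0]-f(a0)[0]);z=R*(f(a)[1]-f(a0)[1]);x=.012*(a-a0)/360
        out.append([round(float(v),4) for v in((t*.1422+x*.9898)/.6,(-t*.9898+x*.1422)/.6,z/.6,0,0,0)])
    return out
for i in range(int(sys.argv[4])): print(a0+i*(a1-a0),rows(a0+i*(a1-a0),a1+i*(a1-a0),n))
E
python3 orb.py 142 202 5 6
```

```text
[ 0.5129 -0.1357  0.0475] [-0.6  1.4  7.4]
142.0 [[-0.0008, 0.0103, -0.0065, 0.0, 0.0, 0.0], [-0.0018, 0.0218, -0.0106, 0.0, 0.0, 0.0], [-0.0028, 0.0338, -0.0123, 0.0, 0.0, 0.0], [-0.0039, 0.046, -0.0115, 0.0, 0.0, 0.0], [-0.0049, 0.0577, -0.0081, 0.0, 0.0, 0.0]]
202.0 [[-0.0009, 0.0108, 0.0057, 0.0, 0.0, 0.0], [-0.0015, 0.0201, 0.0136, 0.0, 0.0, 0.0], [-0.0019, 0.0276, 0.0232, 0.0, 0.0, 0.0], [-0.002, 0.033, 0.0341, 0.0, 0.0, 0.0], [-0.0018, 0.036, 0.046, 0.0, 0.0, 0.0]]
262.0 [[0.0006, 0.0005, 0.0122, 0.0, 0.0, 0.0], [0.0016, -0.0015, 0.0242, 0.0, 0.0, 0.0], [0.0029, -0.0059, 0.0355, 0.0, 0.0, 0.0], [0.0045, -0.0126, 0.0456, 0.0, 0.0, 0.0], [0.0064, -0.0212, 0.0541, 0.0, 0.0, 0.0]]
322.0 [[0.0021, -0.0101, 0.0065, 0.0, 0.0, 0.0], [0.0044, -0.0214, 0.0106, 0.0, 0.0, 0.0], [0.0068, -0.0332, 0.0123, 0.0, 0.0, 0.0], [0.0092, -0.0452, 0.0115, 0.0, 0.0, 0.0], [0.0115, -0.0567, 0.0081, 0.0, 0.0, 0.0]]
382.0 [[0.0022, -0.0106, -0.0057, 0.0, 0.0, 0.0], [0.0042, -0.0197, -0.0136, 0.0, 0.0, 0.0], [0.0059, -0.0271, -0.0232, 0.0, 0.0, 0.0], [0.0073, -0.0322, -0.0341, 0.0, 0.0, 0.0], [0.0084, -0.0351, -0.046, 0.0, 0.0, 0.0]]
442.0 [[0.0007, -0.0003, -0.0122, 0.0, 0.0, 0.0], [0.0011, 0.0019, -0.0242, 0.0, 0.0, 0.0], [0.0011, 0.0065, -0.0355, 0.0, 0.0, 0.0], [0.0008, 0.0133, -0.0456, 0.0, 0.0, 0.0], [0.0002, 0.0221, -0.0541, 0.0, 0.0, 0.0]]
```

>>> {"name": "step_arm", "arguments": {"rows": [[-0.0008,0.0103,-0.0065,0,0,0],[-0.0018,0.0218,-0.0106,0,0,0],[-0.0028,0.0338,-0.0123,0,0,0]]}}

```text
clock: 8.25
tcp_pos: [0.5103, -0.1168, 0.0398]
orientation: [-0.222, 3.132, -0.002]
contact_force: [-2.6, -4.3, 5.7]
grip_width: 0.0169
gripper_force: 39.8
```

>>> {"name": "step_arm", "arguments": {"rows": [[-0.001,0.0122,0.0008,0,0,0],[-0.002,0.0239,0.0042,0,0,0]]}}

```text
clock: 8.42
tcp_pos: [0.5081, -0.1026, 0.0416]
orientation: [0.222, -3.133, 0.002]
contact_force: [-2.0, -4.5, -0.2]
grip_width: 0.0174
gripper_force: 39.3
```

>>> {"name": "step_arm", "arguments": {"rows": [[-0.0009,0.0108,0.0057,0,0,0],[-0.0015,0.0201,0.0136,0,0,0],[-0.0019,0.0276,0.0232,0,0,0],[-0.002,0.033,0.0341,0,0,0],[-0.0018,0.036,0.046,0,0,0]]}}

```text
clock: 8.83
tcp_pos: [0.5047, -0.0794, 0.0683]
orientation: [0.224, -3.128, -0.001]
contact_force: [-5.6, -1.9, -4.3]
grip_width: 0.0172
gripper_force: 39.1
```

```bash
python3 orb.py 262 292 3 2
```

```text
[ 0.5047 -0.0794  0.0683] [-5.6 -1.9 -4.3]
262.0 [[0.0005, 0.0006, 0.0102, 0.0, 0.0, 0.0], [0.0012, -0.0005, 0.0202, 0.0, 0.0, 0.0], [0.0022, -0.0034, 0.03, 0.0, 0.0, 0.0]]
292.0 [[0.0012, -0.0045, 0.0091, 0.0, 0.0, 0.0], [0.0026, -0.0105, 0.0172, 0.0, 0.0, 0.0], [0.0042, -0.0177, 0.0241, 0.0, 0.0, 0.0]]
```

>>> {"name": "step_arm", "arguments": {"rows": [[0.0005,0.0006,0.0102,0,0,0],[0.0012,-0.0005,0.0202,0,0,0],[0.0022,-0.0034,0.03,0,0,0]]}}

```text
clock: 9.08
tcp_pos: [0.505, -0.0806, 0.086]
orientation: [0.224, -3.126, -0.004]
contact_force: [-7.8, 1.4, -4.1]
grip_width: 0.0177
gripper_force: 39.2
```

>>> {"name": "step_arm", "arguments": {"rows": [[0.0012,-0.0045,0.0091,0,0,0],[0.0026,-0.0105,0.0172,0,0,0],[0.0042,-0.0177,0.0241,0,0,0]]}}

```text
clock: 9.33
tcp_pos: [0.5064, -0.0897, 0.1002]
orientation: [0.226, -3.123, -0.008]
contact_force: [-11.5, 5.8, 1.5]
grip_width: 0.0171
gripper_force: 39.8
```

```bash
sed -i 's/x=.012\*(a-a0)\/360/x=float(sys.argv[5])*(a-a0)\/360/' orb.py; python3 orb.py 322 352 3 5 0
cat > trk.py <<'E'
from h import *
import os,glob
n=len(glob.glob('pics/trk*.png'));f=eyes.grab_frame('side');cv2.imwrite(f'pics/trk{n}.png',f[:,:,::-1])
g=cv2.cvtColor(f,cv2.COLOR_RGB2GRAY)
ref=cv2.cvtColor(cv2.imread('pics/s_ref.png') if os.path.exists('pics/s_ref.png') else f[:,:,::-1].copy(),cv2.COLOR_BGR2GRAY)
E
python3 - <<'E'
from h import *
f=eyes.grab_frame('side');cv2.imwrite('pics/trk1.png',f[:,:,::-1])
# s5 crop: (200..350,170..280)x5 -> back to native
a=cv2.resize(cv2.imread('pics/s5.png'),(150,110),interpolation=cv2.INTER_AREA);b=f[170:280,200:350,::-1]
A,Bb=[cv2.cvtColor(np.ascontiguousarray(i),cv2.COLOR_BGR2GRAY) for i in(a,b)]
def m(nm,x0,y0,x1,y1):
    t=cv2.resize(A[y0:y1,x0:x1],None,fx=5,fy=5,interpolation=cv2.INTER_CUBIC)
    w=cv2.resize(Bb[y0-5:y1+5,x0-6:x1+6],None,fx=5,fy=5,interpolation=cv2.INTER_CUBIC)
    R=cv2.matchTemplate(w,t,cv2.TM_CCOEFF_NORMED);_,s,_,p=cv2.minMaxLoc(R);print(nm,(p[0]/5-6,p[1]/5-5),round(s,2))
m('carriage base',34,60,60,80);m('pad',56,36,78,49);m('plate',25,38,34,74);m('tin',8,45,26,74);m('board',95,85,115,105);m('screw',60,50,90,60)
E
```

```text
[ 0.5064 -0.0897  0.1002] [-11.5   5.8   1.5]
322.0 [[0.0012, -0.0084, 0.0055, 0.0, 0.0, 0.0], [0.0025, -0.0177, 0.0095, 0.0, 0.0, 0.0], [0.004, -0.0275, 0.0118, 0.0, 0.0, 0.0]]
352.0 [[0.0014, -0.0101, 0.0005, 0.0, 0.0, 0.0], [0.0029, -0.02, -0.0007, 0.0, 0.0, 0.0], [0.0043, -0.0297, -0.0037, 0.0, 0.0, 0.0]]
382.0 [[0.0013, -0.009, -0.0046, 0.0, 0.0, 0.0], [0.0024, -0.017, -0.0107, 0.0, 0.0, 0.0], [0.0034, -0.0239, -0.0182, 0.0, 0.0, 0.0]]
412.0 [[0.0008, -0.0055, -0.0085, 0.0, 0.0, 0.0], [0.0014, -0.0094, -0.0179, 0.0, 0.0, 0.0], [0.0017, -0.0117, -0.0278, 0.0, 0.0, 0.0]]
442.0 [[0.0001, -0.0005, -0.0102, 0.0, 0.0, 0.0], [-0.0001, 0.0007, -0.0202, 0.0, 0.0, 0.0], [-0.0005, 0.0036, -0.03, 0.0, 0.0, 0.0]]
carriage base (1.4000000000000004, 5.0) 0.46
pad (0.0, -1.2000000000000002) 0.84
plate (-0.20000000000000018, 0.40000000000000036) 0.79
tin (0.0, -0.20000000000000018) 0.93
board (0.0, 0.40000000000000036) 1.0
screw (-1.4000000000000004, -0.5999999999999996) 0.59
```

>>> {"name": "step_arm", "arguments": {"rows": [[-0.001,-0.0084,0.0055,0,0,0],[-0.002,-0.0177,0.0095,0,0,0],[-0.001,-0.0275,0.0118,0,0,0]]}}

```text
clock: 9.63
tcp_pos: [0.5085, -0.1055, 0.1085]
orientation: [0.228, -3.128, -0.008]
contact_force: [-8.5, 7.3, 9.6]
grip_width: 0.0172
gripper_force: 40.9
```

```bash
python3 - <<'E'
from h import *
f=eyes.grab_frame('side');cv2.imwrite('pics/trk2.png',f[:,:,::-1])
a=cv2.resize(cv2.imread('pics/s5.png'),(150,110),interpolation=cv2.INTER_AREA)[32:80,:110];b=f[202:250,200:310,::-1]
cv2.imwrite('pics/cmp.png',cv2.resize(np.vstack([a,b]),None,fx=6.2,fy=6.2,interpolation=cv2.INTER_CUBIC))
o=r.get_obs();print(o['tcp_pos'],o['contact_force'])
E
```

```text
[ 0.50886388 -0.10720902  0.10897229] [-8.80330388  4.90190315 10.13210507]
```

View pics/cmp.png

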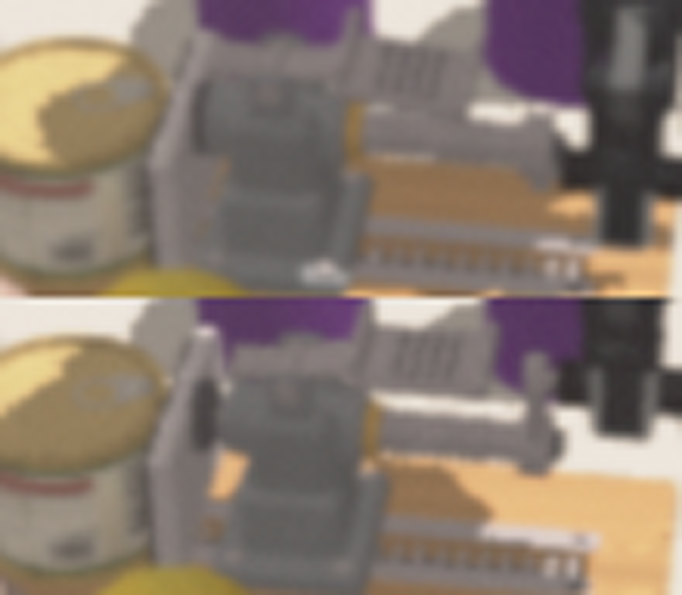

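The carriage has gone back about 5 mm (base corner from 345 to 365) while the jaw stays on the tin, and the pad has risen. So the screw was seating the pawl. Now I relax the offset in x and z and read the forces.

>>> {"name": "step_arm", "arguments": {"rows": [[-0.002,0,0.002,0,0,0],[-0.004,-0.0005,0.004,0,0,0],[-0.004,-0.0005,0.004,0,0,0],[-0.004,-0.0005,0.004,0,0,0]]}}

```text
clock: 10.02
tcp_pos: [0.5089, -0.1074, 0.1101]
orientation: [-0.227, 3.133, 0.001]
contact_force: [5.0, 2.2, -14.6]
grip_width: 0.0168
gripper_force: 40.6
```

```bash
python3 - <<'E'
from h import *
def img(p):
    return cv2.cvtColor(cv2.imread(p),cv2.COLOR_BGR2GRAY)
f=eyes.grab_frame('side');cv2.imwrite('pics/trk3.png',f[:,:,::-1]);A=img('pics/trk2.png');B=img('pics/trk3.png');Z=img('pics/trk1.png')
for nm,(x0,y0,x1,y1) in dict(base=(238,236,264,250),pad=(258,206,280,219)).items():
    for P,Q in((Z,A),(A,B)):
        t=cv2.resize(P[y0:y1,x0:x1],None,fx=5,fy=5,interpolation=3);w=cv2.resize(Q[y0-6:y1+6,x0-6:x1+6],None,fx=5,fy=5,interpolation=3)
        _,s,_,p=cv2.minMaxLoc(cv2.matchTemplate(w,t,5));print(nm,p[0]/5-6,p[1]/5-6,round(s,2))
o=r.get_obs();print(o['tcp_pos'],o['contact_force'])
E
python3 orb.py 352 367 3 4 0
```

```text
base 0.0 0.0 0.97
base 0.0 0.0 0.99
pad 0.0 -1.0 0.83
pad 0.0 0.0 1.0
[ 0.5089098  -0.10739488  0.11004891] [  4.49018058   2.95712537 -13.64264921]
[ 0.5089 -0.1074  0.11  ] [  4.5   3.  -13.6]
352.0 [[0.0007, -0.005, 0.0005, 0.0, 0.0, 0.0], [0.0014, -0.0101, 0.0005, 0.0, 0.0, 0.0], [0.0022, -0.0151, 0.0001, 0.0, 0.0, 0.0]]
367.0 [[0.0007, -0.005, -0.0008, 0.0, 0.0, 0.0], [0.0014, -0.0098, -0.0021, 0.0, 0.0, 0.0], [0.0021, -0.0146, -0.0038, 0.0, 0.0, 0.0]]
382.0 [[0.0007, -0.0046, -0.0021, 0.0, 0.0, 0.0], [0.0013, -0.009, -0.0046, 0.0, 0.0, 0.0], [0.0019, -0.0131, -0.0075, 0.0, 0.0, 0.0]]
397.0 [[0.0006, -0.0039, -0.0032, 0.0, 0.0, 0.0], [0.0011, -0.0075, -0.0068, 0.0, 0.0, 0.0], [0.0015, -0.0108, -0.0107, 0.0, 0.0, 0.0]]
```

>>> {"name": "step_arm", "arguments": {"rows": [[0.001,0,-0.0022,0,0,0],[0.0016,-0.005,-0.0018,0,0,0],[0.0023,-0.0101,-0.0018,0,0,0],[0.0031,-0.0151,-0.0022,0,0,0]]}}

```text
clock: 10.4
tcp_pos: [0.5102, -0.1165, 0.1098]
orientation: [0.227, -3.133, -0.004]
contact_force: [-3.1, 6.2, 2.2]
grip_width: 0.0171
gripper_force: 42.4
```

```bash
cat > st.py <<'E'
from h import *
import glob
n=len(glob.glob('pics/trk*.png'));f=eyes.grab_frame('side');cv2.imwrite(f'pics/trk{n+1}.png',f[:,:,::-1])
g=lambda p:cv2.cvtColor(cv2.imread(p),cv2.COLOR_BGR2GRAY)
P,Q=g('pics/trk2.png'),g(f'pics/trk{n+1}.png')
for nm,(x0,y0,x1,y1) in dict(base=(238,236,264,250),pad=(258,206,280,219),plate=(225,206,234,245)).items():
    t=cv2.resize(P[y0:y1,x0:x1],None,fx=5,fy=5,interpolation=3);w=cv2.resize(Q[y0-6:y1+6,x0-6:x1+6],None,fx=5,fy=5,interpolation=3)
    _,s,_,p=cv2.minMaxLoc(cv2.matchTemplate(w,t,5));print(nm,round(p[0]/5-6,1),round(p[1]/5-6,1),round(s,2))
o=r.get_obs();F=o['contact_force'];p=o['tcp_pos'];c,s=.9898,.1422
print('bx %.4f by %.4f z %.4f'%(p[0]*c+p[1]*s,-p[0]*s+p[1]*c,p[2]),'F bx,by,z',(F[0]*c+F[1]*s).round(1),(-F[0]*s+F[1]*c).round(1),F[2].round(1),o['clock'])
E
python3 st.py
python3 - <<'E'
from h import *
a=cv2.imread('pics/side0.png',0);b=cv2.imread('pics/trk3.png',0)
for nm,(x0,y0,x1,y1) in dict(base=(262,238,290,252),pad=(290,206,309,220)).items():
    t=cv2.resize(a[y0:y1,x0:x1],None,fx=5,fy=5,interpolation=3);X=x0-45;w=cv2.resize(b[y0-10:y1+8,X:x1-10],None,fx=5,fy=5,interpolation=3)
    _,s,_,p=cv2.minMaxLoc(cv2.matchTemplate(w,t,5));print(nm,p[0]/5+X-x0,p[1]/5-10,round(s,2))
E
```

```text
base 0.0 0.0 0.98
pad 0.0 0.0 0.99
plate 0.0 0.0 0.95
bx 0.4885 by -0.1886 z 0.1098 F bx,by,z -1.3 5.3 1.0 10.45
base -26.0 -3.0 0.73
pad -12.0 8.0 0.51
```

>>> {"name": "step_arm", "arguments": {"rows": [[0.0003,-0.002,-0.0002,0,0,0],[0.0006,-0.004,-0.0005,0,0,0],[0.0009,-0.006,-0.001,0,0,0],[0.0012,-0.008,-0.0014,0,0,0],[0.0015,-0.01,-0.0021,0,0,0]]}}

```text
clock: 10.87
tcp_pos: [0.5112, -0.1226, 0.1087]
orientation: [0.226, -3.133, -0.004]
contact_force: [-2.5, 5.4, 4.5]
grip_width: 0.0171
gripper_force: 42.6
```

```bash
python3 st.py
```

```text
base 0.0 0.0 0.97
pad 0.0 0.0 0.99
plate 0.0 0.0 0.95
bx 0.4885 by -0.1944 z 0.1087 F bx,by,z -1.1 5.5 2.9 10.9167
```

```bash
ls pics/trk*; python3 - <<'E'
from h import *
import glob
L=sorted(glob.glob('pics/trk*.png'))
g=[cv2.imread(p,0).astype(np.float32) for p in L]
for nm,(x0,y0,x1,y1) in dict(base=(232,230,266,250),pad=(256,204,284,222),plate=(222,204,236,246),body=(236,212,262,232),board=(290,250,330,280)).items():
    w=cv2.createHanningWindow((x1-x0,y1-y0),cv2.CV_32F)
    print(nm,[tuple(np.round(cv2.phaseCorrelate(g[0][y0:y1,x0:x1].copy(),q[y0:y1,x0:x1].copy(),w)[0],2)) for q in g[1:]])
    M=[]
    for q in g[1:]:
        W=np.eye(2,3,dtype=np.float32)
        try: _,W=cv2.findTransformECC(g[0][y0:y1,x0:x1].copy(),q[y0:y1,x0:x1].copy(),W,cv2.MOTION_TRANSLATION,(3,100,1e-5));M.append(W[:,2].round(2))
        except Exception as e:M.append(None)
    print('  ecc',M)
E
```

```text
pics/trk1.png
pics/trk2.png
pics/trk3.png
pics/trk4.png
pics/trk5.png
base [(np.float64(0.18), np.float64(-0.11)), (np.float64(0.16), np.float64(-0.15)), (np.float64(0.17), np.float64(0.07)), (np.float64(0.47), np.float64(-0.17))]
  ecc [array([ 0.7 , -0.78], dtype=float32), array([ 0.75, -0.79], dtype=float32), array([ 1.11, -1.71], dtype=float32), array([ 0.97, -1.37], dtype=float32)]
pad [(np.float64(-0.03), np.float64(-0.27)), (np.float64(0.07), np.float64(-0.17)), (np.float64(0.13), np.float64(-0.16)), (np.float64(0.08), np.float64(0.02))]
  ecc [array([ 0.26, -0.47], dtype=float32), array([ 0.17, -0.51], dtype=float32), array([ 0.43, -0.48], dtype=float32), array([ 0.45, -0.47], dtype=float32)]
plate [(np.float64(0.4), np.float64(0.06)), (np.float64(0.54), np.float64(-0.0)), (np.float64(0.17), np.float64(0.38)), (np.float64(0.16), np.float64(0.23))]
  ecc [array([-0.2, -0.3], dtype=float32), array([-0.18, -0.3 ], dtype=float32), array([-0.58,  0.78], dtype=float32), array([-0.6 ,  0.69], dtype=float32)]
body [(np.float64(0.56), np.float64(-0.02)), (np.float64(0.56), np.float64(-0.09)), (np.float64(0.68), np.float64(-0.12)), (np.float64(0.91), np.float64(0.03))]
  ecc [array([ 0.65, -0.09], dtype=float32), array([ 0.73, -0.09], dtype=float32), array([ 0.88, -0.1 ], dtype=float32), array([ 0.86, -0.13], dtype=float32)]
board [(np.float64(-0.18), np.float64(-0.1)), (np.float64(-0.2), np.float64(-0.05)), (np.float64(-0.02), np.float64(-0.13)), (np.float64(-0.03), np.float64(-0.13))]
  ecc [array([ 0.1 , -0.92], dtype=float32), array([-0.05, -0.04], dtype=float32), array([ 0.11, -0.16], dtype=float32), array([ 0.11, -0.2 ], dtype=float32)]
```

>>> {"name": "step_arm", "arguments": {"rows": [[0.0003,-0.0019,-0.0006,0,0,0],[0.0006,-0.0038,-0.0012,0,0,0],[0.0009,-0.0057,-0.0019,0,0,0],[0.0011,-0.0075,-0.0026,0,0,0],[0.0014,-0.0093,-0.0035,0,0,0]]}}

```text
clock: 11.33
tcp_pos: [0.5121, -0.1283, 0.1067]
orientation: [0.226, -3.133, -0.004]
contact_force: [-2.2, 5.8, 4.8]
grip_width: 0.0168
gripper_force: 42.6
```

```bash
python3 st.py|tail -1; cat > ecc.py <<'E'
from h import *
import glob
L=sorted(glob.glob('pics/trk*.png'),key=lambda p:int(p[8:-4]));g=[cv2.imread(p,0).astype(np.float32) for p in L]
for nm,(x0,y0,x1,y1) in dict(body=(236,212,262,232),pad=(256,204,284,222)).items():
    M=[]
    for q in g[1:]:
        _,W=cv2.findTransformECC(g[1][y0:y1,x0:x1].copy(),q[y0:y1,x0:x1].copy(),np.eye(2,3,dtype=np.float32),cv2.MOTION_TRANSLATION,(3,200,1e-6));M.append(W[:,2].round(2).tolist())
    print(nm,M)
E
python3 ecc.py
```

```text
bx 0.4886 by -0.2000 z 0.1066 F bx,by,z -1.2 4.5 2.4 11.3833
body [[-0.0, 0.0], [0.07999999821186066, 0.019999999552965164], [0.09000000357627869, -0.009999999776482582], [-0.05999999865889549, -0.05999999865889549], [0.1599999964237213, 0.6499999761581421]]
pad [[-0.0, 0.0], [-0.009999999776482582, -0.009999999776482582], [0.23999999463558197, 0.05999999865889549], [0.27000001072883606, 0.05000000074505806], [0.44999998807907104, 0.09000000357627869]]
```

>>> {"name": "step_arm", "arguments": {"rows": [[0.0002,-0.0018,-0.0009,0,0,0],[0.0005,-0.0035,-0.0018,0,0,0],[0.0007,-0.0052,-0.0027,0,0,0],[0.001,-0.0068,-0.0037,0,0,0],[0.0012,-0.0085,-0.0048,0,0,0]]}}

```text
clock: 11.8
tcp_pos: [0.5128, -0.1333, 0.1038]
orientation: [0.226, -3.133, -0.004]
contact_force: [-3.3, 6.6, 4.3]
grip_width: 0.0174
gripper_force: 42.6
```

```bash
python3 st.py|tail -1; python3 ecc.py
```

```text
bx 0.4887 by -0.2051 z 0.1038 F bx,by,z -1.3 5.7 3.5 11.85
body [[-0.0, 0.0], [0.07999999821186066, 0.019999999552965164], [0.09000000357627869, -0.009999999776482582], [-0.05999999865889549, -0.05999999865889549], [0.1599999964237213, 0.6499999761581421], [0.7200000286102295, 1.2000000476837158]]
pad [[-0.0, 0.0], [-0.009999999776482582, -0.009999999776482582], [0.23999999463558197, 0.05999999865889549], [0.27000001072883606, 0.05000000074505806], [0.44999998807907104, 0.09000000357627869], [0.41999998688697815, -0.029999999329447746]]
```

The torque rises with angle at the expected slope, which puts the clamping at about 55–65 N. Releasing and withdrawing.

>>> {"name": "step_arm", "arguments": {"rows": [[0,0,0,0,0,0],[0,0,0,0,0,0],[0,0,0,0,0,0],[0,0,0,0,0,0]], "jaw": 0.4}}

```text
clock: 12.18
tcp_pos: [0.5132, -0.1354, 0.1035]
orientation: [-0.224, 3.133, -0.001]
contact_force: [-0.0, -0.1, 0.7]
grip_width: 0.0514
gripper_force: 0.0
```

>>> {"name": "step_arm", "arguments": {"rows": [[0,0,0.03,0,0,0],[0,0,0.08,0,0,0],[0,0,0.14,0,0,0],[0,0,0.2,0,0,0],[0,0,0.26,0,0,0]]}}

```text
clock: 12.6
tcp_pos: [0.5124, -0.1354, 0.2609]
orientation: [0.223, -3.133, 0.001]
contact_force: [0.6, 0.2, -0.2]
grip_width: 0.0513
gripper_force: 0.0
```

```bash
python3 st.py; python3 - <<'E'
from h import *
# pad height now vs start: side-view row of pad's rear-right end, ray met with vise-axis geometry
im=cv2.imread('pics/side0.png',0);b=eyes.grab_frame('side')
t=eyes.grab_frame('top');cv2.imwrite('pics/topend.png',t[:,:,::-1]);cv2.imwrite('pics/sideend.png',b[:,:,::-1])
b=cv2.cvtColor(b,cv2.COLOR_RGB2GRAY)
for nm,(x0,y0,x1,y1) in dict(pad=(286,204,309,221),lemon=(212,245,246,270),garlic=(178,245,204,262)).items():
    w=b[y0-12:y1+12,max(0,x0-42):x1+10];_,s,_,p=cv2.minMaxLoc(cv2.matchTemplate(w,im[y0:y1,x0:x1],5));print(nm,p[0]-42,p[1]-12,round(s,2))
yaw=.1427;d=np.array([np.cos(yaw),np.sin(yaw),0])
p0=np.array([.4955,-.1167,.104]);print('pad expected shift',px('side',p0+.058*d)-px('side',p0),px('side',p0+.064*d)-px('side',p0))
E
```

```text
base 0.0 0.0 0.8
pad 1.0 1.0 0.49
plate 0.0 0.0 0.95
bx 0.4915 by -0.2087 z 0.2680 F bx,by,z 2.2 -1.0 4.8 12.65
pad -1 9 0.75
lemon -42 1 0.59
garlic -2 0 0.73
pad expected shift [-27.2  -2.3] [-30.   -2.5]
```

>>> {"name": "step_arm", "arguments": {"rows": [[-0.05,0.2,0.28,0,0,0],[-0.05,0.2,0.28,0,0,0],[-0.05,0.2,0.28,0,0,0],[-0.05,0.2,0.28,0,0,0],[-0.05,0.2,0.28,0,0,0]]}}

```text
clock: 13.17
tcp_pos: [0.4818, -0.0142, 0.4273]
orientation: [0.223, -3.132, 0.001]
contact_force: [2.3, 0.7, -0.4]
grip_width: 0.0513
gripper_force: 0.0
```

>>> {"name": "step_arm", "arguments": {"rows": [[0,0.3,0,0,0,0],[0,0.3,0,0,0,0],[0,0.3,0,0,0,0],[0,0.3,0,0,0,0],[0,0.3,0,0,0,0]]}}

```text
clock: 13.58
tcp_pos: [0.4812, 0.1721, 0.4249]
orientation: [0.238, -3.13, -0.002]
contact_force: [-0.4, 1.4, 0.3]
grip_width: 0.051
gripper_force: 0.0
```

```bash
python3 - <<'E'
from h import *
def E(f): return cv2.Canny(cv2.resize(f,None,fx=3,fy=3,interpolation=3),40,120)
a=cv2.imread('pics/side0.png',0);f=eyes.grab_frame('side');cv2.imwrite('pics/sidefin.png',f[:,:,::-1]);b=cv2.cvtColor(f,cv2.COLOR_RGB2GRAY)
for nm,(x0,y0,x1,y1),(dx,dy) in(('pad',(288,204,309,221),(-28,-2)),('body',(262,212,289,250),(-28,-2)),('lemon',(210,243,248,270),(0,0)),('tin',(194,208,232,248),(-3,0))):
    t=cv2.resize(a[y0:y1,x0:x1],None,fx=3,fy=3,interpolation=3)
    w=cv2.resize(b[y0+dy-8:y1+dy+8,x0+dx-8:x1+dx+8],None,fx=3,fy=3,interpolation=3)
    _,s,_,p=cv2.minMaxLoc(cv2.matchTemplate(w,t,5));print(nm,round(p[0]/3-8+dx,1),round(p[1]/3-8+dy,1),round(s,2))
E
```

```text
pad -20.0 -1.0 0.25
body -26.0 -2.0 0.82
lemon 0.0 0.0 0.84
tin -2.0 0.0 0.84
```

```bash
python3 - <<'E'
from h import *
for p,(x0,y0) in(('pics/side0.png',(282,200)),('pics/sidefin.png',(256,198))):
    h=cv2.cvtColor(cv2.imread(p),cv2.COLOR_BGR2HSV);print(p)
    for y in range(y0,y0+26):
        print(y-y0,''.join('P' if (120<h[y,x,0]<160 and h[y,x,1]>90) else 'w' if h[y,x,1]>70 else '#' if h[y,x,2]<110 else '+' if h[y,x,2]<170 else '.' if h[y,x,2]<205 else ' ' for x in range(x0,x0+32)))
E
```

```text
pics/side0.png
0 PPPPPPPPPPPPPPPPPPPPPPPPw.      
1 PPPPPPPPPPPPPPPPPPPPPPPP+.      
2 PPPPPPPPPPPPPPPPPPPPPPPP+.      
3 PPPPPPwPPPPPPPPPPPPPPPPP+.      
4 PPPPw+++PPPPPPPPPPPPPPPP+.      
5 PPPw+..+wPPPPPPPPPPPPPPP+.      
6 PPP#+..+wPPPPPPPPPPPPPPP+       
7 PPP#+..++wwwwPPPPPPPPPPP+       
8 PPP#+..++++++++++++wwPPw+       
9 PPw++.... ........+++++++.      
10 ++#+...    .. ............      
11 ++++. .    ...........  ..      
12 ..... .    ..........   ..      
13  .++...    ....... ..   ..      
14  .++...   ..... .. ..           
15 ..++++.   .. .. .....   ..      
16 ++++++.   .. ........   ..     .
17 ++++++.   ...........  ...    .+
18 #+++++.............    .+.   .++
19 #++++++................+++  .+++
20 ++++++.        ........++.  .+++
21 ++++++w.                    .+++
22 #++++www+.....              .+++
23 ##+++www+++++++++....       .+++
24 ##+++www++++++++++++..      ....
25 ####+www++++++++++++........    
pics/sidefin.png
0 PPP+                  .+PPPPPPPP
1 PPP+.                 .+PPPPPPPP
2 PPP+.                 .+PPPPPPPP
3 PPP+                  ++PPPPPPPP
4 PPw+                 .+wPPPPPPPP
5 PP+.             ...+++wPPPPPPPP
6 Pw+.            .++++++wPPPPPw++
7 P++.          ..+++++++++wPPP++.
8 P+...        ....+++++++.+PPw++.
9 w+....    . ..........+..+PPw+..
10 ++...    ..........  ....+PPw++.
11 +....    ..........   ..++PPw++.
12 .....    . ........   ..+#PPw+++
13 .....   ...........  ...+wPPw#++
14 +++.    ...........   ..+wPPw+++
15 +++.   ...........   ...+wPPw+++
16 +++.   .. ........  ...++wPPw++.
17 +++... .. ........  ...++#wPw++.
18 +++++................++++++##+++
19 +++++...............++++++++++++
20 +++++.           .........+.+++.
21 ++++ww.                     .++.
22 +++www++++.......           ....
23 +++www++++++++++++..        ....
24 #++www+++++++++++++...          
25 ##+www++++++++++++.....  ....
```

The pad sits against the carriage and brass nut just as at the start, so the lever is fully up. The tin is upright and the lemon has not moved. Handing in.

```bash
python3 -c "
from bench import r
print(r.hand_in())"
```

```text
the job is handed in; nothing more can be done
None
```

The job is handed in at about 14 s: the tin stands upright between both jaws, the jaw is latched with the lever back up, and the clamping force is about 45–70 N, estimated from crank torque and angle rather than measured; no verdict was returned.

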